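Turn the sample tubes over once with the mixer's hand wheel

TASK

The sample tubes in the hand-turned mixer need mixing by one inversion: push its hand wheel round by the upright handle, clockwise seen from above, through exactly one full turn, so that the tubes go over once and the handle stops where it started. Only push the handle, with closed fingertips or the outside of a finger; do not take it between the fingers or push the tubes. Leave everything else on the table undisturbed, and finish clear of everything.

Things in the scene. Friction and masses are not known exactly. Their poses are not given: they have to be found in the camera images.
- mixer: hand-turned tube mixer, fixed: white base plate 170 x 420 x 12 mm; on it a white gear housing topped by a flat hand wheel and, beside it, a holder with four capped tubes between two brackets 98 mm tall. Origin: on the table right below the wheel's axis; y axis along the plate towards the tubes (plate y -100 to 320 mm, x -85 to 85; tubes y 155 to 271), z up.
- wheel_axis (a point): centre of the hand wheel, on its vertical axis, 112 mm above the table, in the mid-plane of the rim. The dark steel wheel lies flat: rim circle of 75 mm radius made of 12 mm round bar (top of the rim 118 mm above the table), three spokes, hub 40 mm across whose cap rises to 126 mm.
- handle: the wheel's one upright handle, a black grip that spins on its own pin on the rim at a spoke's end, 75 mm from the wheel's axis, going round with the wheel. Origin: on the handle's centre line, 116 mm above the table; z up. The grip stands 124 to 176 mm above the table; 17 mm across at its foot, 23 mm at its widest (136 to 161 mm above the table), 18 mm at the top.
- wheel (a joint): turn of the hand wheel, rad, growing clockwise seen from above, no stops; its reading at the start is anywhere from -1.4 to 1.4 and it counts on past a turn (one full clockwise turn adds 6.283). At 0 the handle lies on the mixer's -x side. Pushing takes about 3 N at the handle; the wheel stays where it is left and does not coast.
- rotor: holder with the four capped tubes (each 108 mm long), geared to the wheel one to one: it goes over once, about a level axis 80 mm above the table, as the wheel makes a turn. Origin: on that axis, in the middle between the brackets. It sweeps a circle of 57 mm radius, so up to 137 mm above the table. Not to be touched.
- dropper: bystander, loose: white plastic dropper bottle, 30 mm across, 75 mm tall. Origin: centre of its underside.
- vial: bystander, loose: smaller white dropper vial, 26 mm across, 55 mm tall. Origin: centre of its underside.
- cassettes: bystander, loose: two neighbouring stacks of flat white test cassettes, together 47 x 74 x 30 mm. Origin: centre of its underside.
- carton: bystander, loose: upright white carton, 55 x 75 x 95 mm. Origin: centre of its underside.
- mug: bystander, loose: pink mug, 86 mm across, 110 mm tall, with a side handle. Origin: centre of its underside.
- thermometer: bystander, loose: flat white digital thermometer lying down, 20 x 130 x 11 mm. Origin: centre of its underside.
- jar: bystander, loose: low white screw-top jar, 56 mm across, 70 mm tall. Origin: centre of its underside.

How it is judged (in metres and radians):
On the way:
1. the wheel is about half-way round, clockwise, pushed by its handle (value of joint wheel between 0.5 and 6 rad and distance of handle from where it was at the start of the episode above 0.13 m and contact force between the fingers and handle above 0.5 N), for 0.05 s.
At the end, for the whole second after the job is handed in: the wheel has made one full clockwise turn (not none, not two), its handle is within 14 mm (about 11 degrees) of where it was at the start, and the wheel is at rest (value of joint wheel between 4.5 and 8.1 rad and distance of handle from where it was at the start of the episode below 0.014 m and velocity of joint wheel between -0.05 and 0.05 rad/s); the robot touches nothing.
It fails at once if the handle is taken between the fingers (the grasp point comes within 10 mm of the handle's centre line, below the handle's top) (horizontal distance between the grasp point and handle below 0.01 m and height (world z) of the grasp point below 0.176 m).
It fails at once if the tubes or their holder are pushed (contact force between any of the arm, the fingers and rotor above 2 N).
It fails at once if a bystander is disturbed (moved or lifted more than 15 mm, or tipped over) (distance of any of dropper, vial, cassettes, carton, mug, thermometer, jar from where it was at the start of the episode above 0.015 m or angle between any of dropper, vial, cassettes, carton, mug, thermometer, jar's own z axis and vertical above 0.35 rad).
It also fails if it takes over 64 s, if anything falls off the work surface, if the arm or the gripper's body presses on something with over 40 N, if the wrist force passes 120 N, or if a joint passes its speed limit or range.

ROBOT

A 7-joint arm with a two-finger parallel gripper is mounted at the origin on the work surface. World frame = base frame: x ahead of the robot, y to its left, z up, the work surface at z = 0. Lengths are in m, angles in degrees, forces in N, time in s.
With the tool pointing down it reaches from about 0.425 to 0.875 m from the base axis. Payload 9.9 kg.
Tool frame: the origin (TCP) lies between the finger pads; the fingertips stand r.finger_overhang ahead of it and the grasp point (between the pads) lies 5 mm behind it (r.finger_overhang is the distance from the TCP to the fingertips, in m); z points along the fingers, y is the direction in which the jaws open and shut (so a half turn about z gives the same grasp; the last joint's range is limited). The gripper opens to 85 mm and grips with 20 to 120 N. Pads are 22 mm wide; open, the fingers measure 114 mm over their backs; the gripper's body (76 mm by 85 mm) begins 54 mm behind the grasp point. The pads swing forward as they close: fully open they stand 13 mm farther back than shut.
Start: joints at [-4.801, 32.985, 1.427, 82.34, -0.859, 64.687, -3.237], TCP at [0.675, 0, 0.245] pointing down, gripper open.
Joint ranges: [-157.87, 157.87], [-19.46, 123.44], [-87.15, 90], [11.01, 140.99], [-62.26, 242.26], [9.8, 113.94], [-161.44, 161.44]. Speed limits (degrees/s): [127.2, 127.2, 172.46, 172.46, 180, 180, 180].

INTERFACE

Orientations are given as [roll, pitch, yaw] about the fixed x, y, z axes, in that order (R = Rz(yaw) Ry(pitch) Rx(roll)).
In Python, from plant import sensors, capture, r gives the robot as it stands. The module is installed in compiled form; this text tells all that it offers.
- The arm moves only by the tool play_rows, never from a script. Its argument "steps" is a list of rows, each an object of numbers: "ax", "ay", "az": the turn, a rotation vector about the world's x, y, z in rad; "tx", "ty", "tz": the shift along the world's x, y, z in mm; "fingers": the finger opening in mm, from 0 to 85.4. A call has exactly 5 rows; each row is the pose to reach, as a shift and turn from the pose measured when the call began; what a row does not reach only later rows make up. A row lasts 1/12 s, in which the tool goes at most 41.7 mm and 7.16 degrees, less where a joint would pass 70% of its speed; a pose out of reach is approached as far as the arm can. A call with a gripper value outside its range is refused whole. The fingers move at their own pace and stop on an object; "squeeze" is the grip in N (left out, the last holds). Time passes only in rows, so rows that repeat a pose let the fingers close, or fill a call up. It gives the time, the measured TCP pose, the force and the opening at its end, in the units of the state.
- sensors.state(): the state, without advancing time (a new reading comes with each control period).
- capture(name): name is "scene" or "side" or "wrist"; returns a dict with "img" (384x512x3 uint8, red, green, blue), "z_map" (384x512 float32, m along the optical axis (not along the pixel's ray), 0 where there is no reading), "fov_y" (degrees; the focal length in pixels is half the picture's height over the tangent of half this angle, whatever the lens; pixels are square), "cx", "cy" (the principal point, pixels), "position" and "rotation" of the camera in the world; the wrist camera has in their place "mount" (4x4, takes a point from camera to tool coordinates, whose origin is the TCP and whose axes are the flange's). Camera axes: x right, y down, z forward; pixel columns grow to the right and rows downward; lengths in m; the calibration is good to about 2 mm. A picture is of the moment at which its call begins: read the wrist's pose just before it.
- r.hand_in(): hands the job in, once; it reports no verdict.
The state is a dict: "clock": time; "joint_positions": joint angles; "joint_vel": joint speeds; "joint_efforts": joint torques, N m; "tcp_pos": TCP position; "orientation": TCP orientation; "ft_force": force on the tool from outside, world axes, zero at the start; "wrist_torque": the same for the moment, N m; "width": finger opening in m.
Only numpy, scipy, OpenCV 4.12 (cv2) and the standard library are available. Lean on these libraries where they do the work, as an engineer would, in place of code of your own. Each camera call takes 0.05 s, during which the arm holds its last target. There are 200 camera calls.

## Working session

There is one attempt and no reset: what is moved stays moved. The work goes in short steps, Python scripts to look and compute and a tool call to move; the robot and the scene stay as the last step left them, time stands still between calls to the robot, and variables do not carry over. Pictures are saved under pics/ and viewed, on a budget of 10 in all, crops included, one or two more only if the job needs it, and the job is handed in when it is done.

Besides the shell and the picture viewer there is one more tool, called after "Emit:" as name(argument=value, ...), one argument or row to a line, values as JSON. play_rows: Moves the arm, as the interface text tells. Its arguments: {"type":"object","properties":{"steps":{"type":"array"},"squeeze":{"type":"number"}},"required":["steps"]}

```bash
mkdir -p pics; cat > h.py <<'E'
import numpy as np, cv2
from plant import sensors, capture, r
def cloud(c):
    h,w=c["z_map"].shape; f=h/2/np.tan(np.radians(c["fov_y"]/2))
    v,u=np.mgrid[:h,:w]; z=c["z_map"]
    p=np.stack([(u-c["cx"])/f*z,(v-c["cy"])/f*z,z],-1)
    return p@np.array(c["rotation"]).T+np.array(c["position"])
E
python3 - <<'E'
from h import *
s=sensors.state(); print(s, r.finger_overhang)
for n in("scene","side"):
    c=capture(n); cv2.imwrite(f"pics/{n}0.png",c["img"][...,::-1]); np.savez(f"{n}0.npz",**c)
    print(n,c["position"],c["rotation"],c["fov_y"],c["cx"],c["cy"])
E
```

```text
{'clock': 0.0, 'joint_positions': array([-4.79835825, 33.03246883,  1.42195044, 82.38502482, -0.85907155,
       64.68737899, -3.23557323]), 'joint_vel': array([-0.00372   ,  0.0401479 ,  0.05668247,  0.01904119, -0.08355435,
       -0.00373576,  0.01096437]), 'joint_efforts': array([ 1.10782021e-03, -7.65753937e+01,  2.25157209e+00, -2.85965914e+01,
        1.54639565e-02,  1.25475466e-02,  7.09064329e-05]), 'tcp_pos': array([ 6.74576056e-01, -1.50699257e-05,  2.44452977e-01]), 'orientation': array([-1.79905781e+02,  4.41468927e-03,  9.00020053e+01]), 'ft_force': array([ 0.28330197, -0.38500823, -0.24977655]), 'wrist_torque': array([-0.06271182, -0.01266661,  0.00554493]), 'width': 0.08525352966141028} 0.014
scene [1.35166593 0.21501451 0.63792397] [-123.66188869    0.96667841  106.26153964] 48.33500293485155 259.4997912349597 198.01455684885968
side [ 0.4125867  -0.73021604  0.62667416] [-127.80724413    0.14072413  -12.02991064] 48.10239396200707 255.85204511369525 190.10224546590746
```

```bash
sed -i 's/np.array(c\["rotation"\]).T/Rotation.from_euler("xyz",c["rotation"],degrees=True).as_matrix().T/; s/^import numpy.*/&\nfrom scipy.spatial.transform import Rotation/' h.py
python3 - <<'E'
from h import *
a=cv2.imread("pics/scene0.png");b=cv2.imread("pics/side0.png")
cv2.imwrite("pics/both.png",cv2.resize(np.vstack([a,b]),None,fx=.78,fy=.78))
for n in("scene","side"):
    c=dict(np.load(f"{n}0.npz")); P=cloud(c); print(n,np.median(P[...,2]))
    g=c["img"].max(-1)<70; z=P[...,2]; x,y=P[...,0],P[...,1]
    ok=(c["z_map"]>0)&(x>.35)&(x<1)&(abs(y)<.5)
    for lo,hi in((.1,.12),(.13,.18)):
        m=ok&g&(z>lo)&(z<hi); k,l,st,_=cv2.connectedComponentsWithStats(m.astype(np.uint8))
        for i in range(1,k):
            if st[i,4]>25: q=P[l==i]; print(lo,st[i],q.min(0).round(3),q.max(0).round(3),np.median(q,0).round(3))
E
```

```text
scene -0.001788188013662928
0.1 [254 165  21  16  51] [ 0.455 -0.07   0.109] [ 0.518 -0.002  0.116] [ 0.469 -0.035  0.113]
0.1 [234 179  31  11 133] [ 0.536 -0.092  0.1  ] [ 0.559 -0.016  0.119] [ 0.544 -0.065  0.111]
0.1 [212 182  24  16  48] [ 0.562 -0.141  0.11 ] [ 0.607 -0.069  0.115] [ 0.597 -0.104  0.113]
side 4.901192510320396e-05
0.1 [ 203  166   81   52 1206] [ 0.446 -0.156  0.1  ] [ 0.602 -0.001  0.12 ] [ 0.524 -0.093  0.116]
0.13 [197 168  13  25 252] [ 0.439 -0.094  0.131] [ 0.46  -0.075  0.177] [ 0.449 -0.09   0.16 ]
```

View pics/both.png

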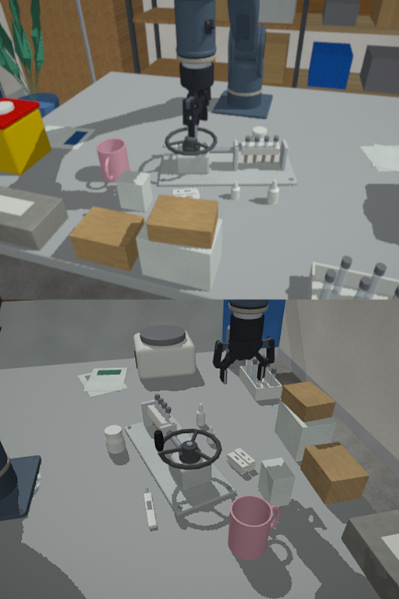

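The picture shows the wheel at side-view (≈190,450), with its black handle on the robot side at (≈160,440). The tubes lie beyond it, and the mug, carton and cassettes are all lower than the handle. Next I'll fit the wheel and handle precisely.

```bash
cat >> h.py <<'E'
def ray(c,u,v,zp):
    f=c["z_map"].shape[0]/2/np.tan(np.radians(c["fov_y"]/2))
    d=Rotation.from_euler("xyz",c["rotation"],degrees=True).apply(np.stack([(u-c["cx"])/f,(v-c["cy"])/f,np.ones_like(u,float)],-1))
    p=np.array(c["position"]); return p+d*((zp-p[2])/d[...,2])[...,None]
def handle(c):
    P=cloud(c); m=(c["img"].max(-1)<70)&(P[...,2]>.135)&(P[...,2]<.18)&(np.hypot(P[...,0]-.524,P[...,1]+.08)<.1)
    k,l,st,_=cv2.connectedComponentsWithStats(m.astype(np.uint8)); i=1+st[1:,4].argmax(); m=(l==i)
    q=P[m]; t=q[q[:,2]>.172]; w=q[(q[:,2]>.138)&(q[:,2]<.159)]
    d=w.mean(0)-np.array(c["position"]); d=d[:2]/np.hypot(*d[:2])
    return len(q), t.mean(0) if len(t) else None, len(t), w[:,:2].mean(0)+d*.0115*np.pi/4
E
python3 - <<'E'
from h import *
from scipy.optimize import least_squares
c=dict(np.load("side0.npz")); P=cloud(c)
v,u=np.nonzero((c["img"].max(-1)<70)&(P[...,2]>.100)&(P[...,2]<.121)&(P[...,0]<.62)&(P[...,0]>.43))
q=P[v,u,:2]; 
ctr=np.array([.524,-.08])
for _ in range(5):
    d=np.hypot(*(q-ctr).T); s=q[abs(d-.075)<.011]
    ctr=least_squares(lambda p:np.hypot(*(s-p).T)-.075,ctr,loss="soft_l1",f_scale=.003).x
f=least_squares(lambda p:np.hypot(*(s-p[:2]).T)-p[2],[*ctr,.075]).x
print("centre",ctr,"free",f,len(s))
n,t,k,w=handle(c); print("handle",n,t,k,w)
for h in (t[:2],w): print("ang",np.degrees(np.arctan2(*(h-ctr)[::-1])),np.hypot(*(h-ctr)))
# plate outline and tubes
z=P[...,2]; m=(z>.13)&(z<.2)&(P[...,0]<.9)&(P[...,0]>.4)&(abs(P[...,1])<.5)
k,l,st,_=cv2.connectedComponentsWithStats(m.astype(np.uint8))
for i in range(1,k):
    if st[i,4]>15: print(st[i],P[l==i].min(0).round(3),P[l==i].max(0).round(3))
m=(z>.03)&(z<.2)&(P[...,0]<.95)&(P[...,0]>.3)&(abs(P[...,1])<.5)
k,l,st,_=cv2.connectedComponentsWithStats(m.astype(np.uint8))
for i in range(1,k):
    if st[i,4]>60: print("obj",st[i],P[l==i].min(0).round(3),P[l==i].max(0).round(3))
E
```

```text
centre [ 0.52360983 -0.07901305] free [ 0.52373078 -0.07915433  0.07357141] 854
handle 238 [ 0.44952499 -0.08415844  0.17509125] 54 [ 0.45010126 -0.0809277 ]
ang -176.02703665600416 0.07426330832386535
ang -178.50797786587913 0.0735334985444295
[ 360  107   56   47 1698] [ 0.832 -0.045  0.13 ] [0.9   0.092 0.172]
[198 121   7   5  22] [0.465 0.166 0.13 ] [0.479 0.182 0.135]
[203 126   6   5  21] [0.474 0.141 0.13 ] [0.485 0.155 0.135]
[207 132   7   4  24] [0.48  0.111 0.13 ] [0.493 0.127 0.135]
[212 137   7   5  27] [0.488 0.086 0.13 ] [0.501 0.103 0.136]
[197 168  13  25 272] [ 0.438 -0.094  0.131] [ 0.46  -0.075  0.177]
obj [  307    76   166   177 10173] [ 0.831 -0.235  0.03 ] [0.939 0.499 0.172]
obj [ 181  121  103  120 5124] [ 0.421 -0.156  0.03 ] [0.63  0.208 0.177]
obj [251 134  12  19 155] [0.594 0.174 0.03 ] [0.623 0.198 0.075]
obj [133 161  27  29 567] [0.303 0.081 0.03 ] [0.359 0.137 0.072]
obj [ 331  203   47   55 1879] [ 0.69  -0.218  0.03 ] [ 0.749 -0.139  0.097]
obj [ 292  251   68   73 3481] [ 0.566 -0.346  0.03 ] [ 0.685 -0.258  0.113]
obj [ 441  270   71  114 5005] [ 0.817 -0.5    0.03 ] [ 0.936 -0.332  0.074]
```

Emit:
play_rows(
  steps=[
    {"tx": -33, "ty": -22, "tz": 0, "ax": 0, "ay": 0, "az": 0, "fingers": 0},
    {"tx": -66, "ty": -45, "tz": 0, "ax": 0, "ay": 0, "az": 0, "fingers": 0},
    {"tx": -100, "ty": -67, "tz": 0, "ax": 0, "ay": 0, "az": 0, "fingers": 0},
    {"tx": -134, "ty": -90, "tz": 0, "ax": 0, "ay": 0, "az": 0, "fingers": 0},
    {"tx": -167, "ty": -112, "tz": 0, "ax": 0, "ay": 0, "az": 0, "fingers": 0},
  ],
  squeeze=30,
)

```text
clock: 0.52
tcp_pos: [0.5055, -0.1129, 0.2442]
orientation: [-179.9, 0.0, 90.0]
ft_force: [0.6, -1.1, 0.2]
width: 0.0258
```

Emit:
play_rows(
  steps=[
    {"tx": -32, "ty": -22, "tz": 0, "fingers": 0},
    {"tx": -32, "ty": -22, "tz": 0, "fingers": 0},
    {"tx": -32, "ty": -22, "tz": -30, "fingers": 0},
    {"tx": -32, "ty": -22, "tz": -60, "fingers": 0},
    {"tx": -32, "ty": -22, "tz": -86, "fingers": 0},
  ],
)

```text
validation failed for argument at $.st...
```

```bash
cat > step.py <<'E'
from h import *
import sys
s=sensors.state(); p=s["tcp_pos"]; C=np.array([.5236,-.079]); print(s["clock"],p.round(4),s["ft_force"].round(1),s["width"].round(4),"J",s["joint_positions"].round(0))
print("pusher ang",np.degrees(np.arctan2(*(p[:2]-C)[::-1])).round(1),np.hypot(*(p[:2]-C)).round(4))
for a in map(float,sys.argv[1:]):
    q=C+.075*np.array([np.cos(np.radians(a)),np.sin(np.radians(a))]); print(a,(1000*(q-p[:2])).round(0),round(1000*(.158-p[2])))
if 1:
    c=capture("side"); cv2.imwrite("pics/s%.1f.png"%s["clock"],c["img"][...,::-1])
    try:
        n,t,k,w=handle(c); print(n,t,k,w)
    except Exception as e: print("handle?",e)
E
python3 step.py 213 198 183 168 153
```

```text
Traceback (most recent call last):
  File "step.py", line 3, in <module>
    s=sensors.state(); p=s["tcp_pos"]; C=np.array([.5236,-.079]); print(s["clock"],p.round(4),s["ft_force"].round(1),s["width"].round(4),"J",s["joint_positions"].round(0))
                                                                                                                     ^^^^^^^^^^^^^^^^
AttributeError: 'float' object has no attribute 'round'
```

All keys are needed in each row.

Emit:
play_rows(
  steps=[
    {"tx": -32, "ty": -22, "tz": 0, "ax": 0, "ay": 0, "az": 0, "fingers": 0},
    {"tx": -32, "ty": -22, "tz": 0, "ax": 0, "ay": 0, "az": 0, "fingers": 0},
    {"tx": -32, "ty": -22, "tz": -30, "ax": 0, "ay": 0, "az": 0, "fingers": 0},
    {"tx": -32, "ty": -22, "tz": -60, "ax": 0, "ay": 0, "az": 0, "fingers": 0},
    {"tx": -32, "ty": -22, "tz": -86, "ax": 0, "ay": 0, "az": 0, "fingers": 0},
  ],
)

```text
clock: 0.93
tcp_pos: [0.4733, -0.1349, 0.1572]
orientation: [-179.9, 0.0, 90.0]
ft_force: [-0.3, -0.6, 0.4]
width: -0.0002
```

```bash
sed -i 's/s\["width"\].round(4)/s["width"]/' step.py; python3 step.py 213 198 183 168 153
```

```text
0.9333 [ 0.4733 -0.1349  0.1572] [-0.3 -0.6  0.4] -0.00019085002702388942 J [  9.  24.   2. 116.  -1.  40.  12.]
pusher ang -131.9 0.0752
213.0 [-13.  15.] 1
198.0 [-21.  33.] 1
183.0 [-25.  52.] 1
168.0 [-23.  72.] 1
153.0 [-17.  90.] 1
54 [ 0.46218434 -0.14409141  0.17489667] 14 [ 0.46341548 -0.13522043]
```

Emit:
play_rows(
  steps=[
    {"tx": -13, "ty": 15, "tz": 0, "ax": 0, "ay": 0, "az": 0, "fingers": 0},
    {"tx": -21, "ty": 33, "tz": 0, "ax": 0, "ay": 0, "az": 0, "fingers": 0},
    {"tx": -25, "ty": 52, "tz": 0, "ax": 0, "ay": 0, "az": 0, "fingers": 0},
    {"tx": -23, "ty": 72, "tz": 0, "ax": 0, "ay": 0, "az": 0, "fingers": 0},
    {"tx": -17, "ty": 90, "tz": 0, "ax": 0, "ay": 0, "az": 0, "fingers": 0},
  ],
)

```text
clock: 1.4
tcp_pos: [0.4527, -0.044, 0.1532]
orientation: [-179.4, -0.0, 89.9]
ft_force: [-1.7, -3.6, -2.8]
width: -0.0003
```

```bash
python3 step.py 138 123 108 93 78
```

```text
1.4 [ 0.4527 -0.044   0.1532] [-1.7 -3.6 -2.8] -0.0002915451311821958 J [ -1.  22.   2. 121.  -1.  38.   1.]
pusher ang 153.7 0.0791
138.0 [15. 15.] 5
123.0 [30. 28.] 5
108.0 [48. 36.] 5
93.0 [67. 40.] 5
78.0 [86. 38.] 5
111 [ 0.46325269 -0.05605259  0.17641677] 7 [ 0.46962094 -0.03176333]
```

View pics/s1.4.png

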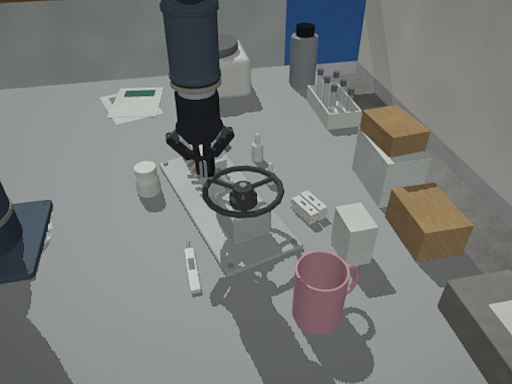

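The pusher is at (205,165) and the handle is just beyond it, out of sight. The rotor has tilted and the contact force is about 4 N, so the push is working. Continuing.

Emit:
play_rows(
  steps=[
    {"tx": 15, "ty": 15, "tz": 4, "ax": 0, "ay": 0, "az": 0, "fingers": 0},
    {"tx": 30, "ty": 28, "tz": 5, "ax": 0, "ay": 0, "az": 0, "fingers": 0},
    {"tx": 48, "ty": 36, "tz": 5, "ax": 0, "ay": 0, "az": 0, "fingers": 0},
    {"tx": 67, "ty": 40, "tz": 5, "ax": 0, "ay": 0, "az": 0, "fingers": 0},
    {"tx": 86, "ty": 38, "tz": 5, "ax": 0, "ay": 0, "az": 0, "fingers": 0},
  ],
)

```text
clock: 1.87
tcp_pos: [0.5406, -0.0006, 0.1586]
orientation: [-179.4, -0.2, 90.3]
ft_force: [-4.7, 0.7, 1.1]
width: -0.0006
```

```bash
python3 step.py 63 48 33 18 3
```

```text
1.8667 [ 0.5406 -0.0006  0.1586] [-4.7  0.7  1.1] -0.0006157209467152614 J [ -6.  28.   1. 109.  -1.  44.  -3.]
pusher ang 77.7 0.0802
63.0 [ 17. -12.] -1
48.0 [ 33. -23.] -1
33.0 [ 46. -38.] -1
18.0 [ 54. -55.] -1
3.0 [ 58. -74.] -1
243 [ 0.56132803 -0.01356487  0.17512792] 53 [ 0.56390683 -0.01051471]
```

Emit:
play_rows(
  steps=[
    {"tx": 17, "ty": -12, "tz": -1, "ax": 0, "ay": 0, "az": 0, "fingers": 0},
    {"tx": 33, "ty": -23, "tz": -1, "ax": 0, "ay": 0, "az": 0, "fingers": 0},
    {"tx": 46, "ty": -38, "tz": -1, "ax": 0, "ay": 0, "az": 0, "fingers": 0},
    {"tx": 54, "ty": -55, "tz": -1, "ax": 0, "ay": 0, "az": 0, "fingers": 0},
    {"tx": 58, "ty": -74, "tz": -1, "ax": 0, "ay": 0, "az": 0, "fingers": 0},
  ],
)

```text
clock: 2.33
tcp_pos: [0.6036, -0.0748, 0.158]
orientation: [-179.6, -0.3, 90.4]
ft_force: [-0.5, 4.0, -0.1]
width: -0.0002
```

```bash
python3 step.py -12 -27 -42 -57 -72
```

```text
2.3333 [ 0.6036 -0.0748  0.158 ] [-0.5  4.  -0.1] -0.0001871999428196189 J [ 2. 32.  1. 99. -1. 49.  4.]
pusher ang 3.0 0.0801
-12.0 [ -7. -20.] 0
-27.0 [-13. -38.] 0
-42.0 [-24. -54.] 0
-57.0 [-39. -67.] 0
-72.0 [-57. -76.] 0
303 [ 0.5959841  -0.09622774  0.17530525] 82 [ 0.59676501 -0.09690724]
```

Emit:
play_rows(
  steps=[
    {"tx": -7, "ty": -20, "tz": 0, "ax": 0, "ay": 0, "az": 0, "fingers": 0},
    {"tx": -13, "ty": -38, "tz": 0, "ax": 0, "ay": 0, "az": 0, "fingers": 0},
    {"tx": -24, "ty": -54, "tz": 0, "ax": 0, "ay": 0, "az": 0, "fingers": 0},
    {"tx": -39, "ty": -67, "tz": 0, "ax": 0, "ay": 0, "az": 0, "fingers": 0},
    {"tx": -57, "ty": -76, "tz": 0, "ax": 0, "ay": 0, "az": 0, "fingers": 0},
  ],
)

```text
clock: 2.8
tcp_pos: [0.5471, -0.158, 0.1586]
orientation: [-179.8, 0.0, 90.0]
ft_force: [3.5, -0.2, -0.6]
width: 0.0002
```

```bash
python3 step.py -87 -102 -117 -132 -147 -157
```

```text
2.8 [ 0.5471 -0.158   0.1586] [ 3.5 -0.2 -0.6] 0.00023531429265442088 J [ 10.  29.   1. 105.  -1.  46.  12.]
pusher ang -73.4 0.0824
-87.0 [-20.   4.] -1
-102.0 [-39.   6.] -1
-117.0 [-58.  12.] -1
-132.0 [-74.  23.] -1
-147.0 [-86.  38.] -1
-157.0 [-93.  50.] -1
307 [ 0.52484817 -0.15831946  0.17487908] 54 [ 0.52378352 -0.15041323]
```

Emit:
play_rows(
  steps=[
    {"tx": -20, "ty": 4, "tz": 0, "ax": 0, "ay": 0, "az": 0, "fingers": 0},
    {"tx": -39, "ty": 6, "tz": 0, "ax": 0, "ay": 0, "az": 0, "fingers": 0},
    {"tx": -58, "ty": 12, "tz": 0, "ax": 0, "ay": 0, "az": 0, "fingers": 0},
    {"tx": -74, "ty": 23, "tz": 0, "ax": 0, "ay": 0, "az": 0, "fingers": 0},
    {"tx": -80, "ty": 30, "tz": 0, "ax": 0, "ay": 0, "az": 0, "fingers": 0},
  ],
)

```text
clock: 3.27
tcp_pos: [0.46, -0.1304, 0.1591]
orientation: [-179.5, 0.1, 89.7]
ft_force: [-1.3, -3.1, 1.3]
width: 0.0001
```

```bash
python3 step.py -142 -147 -152 -157 -162
```

```text
3.2667 [ 0.46   -0.1304  0.1591] [-1.3 -3.1  1.3] 7.139663778468485e-05 J [  9.  23.   1. 117.  -1.  40.  11.]
pusher ang -141.1 0.0818
-142.0 [5. 5.] -1
-147.0 [ 1. 11.] -1
-152.0 [-3. 16.] -1
-157.0 [-5. 22.] -1
-162.0 [-8. 28.] -1
56 [ 0.44899707 -0.1397827   0.17602502] 16 [ 0.4498538  -0.12989101]
```

Emit:
play_rows(
  steps=[
    {"tx": -2, "ty": 6, "tz": 0, "ax": 0, "ay": 0, "az": 0, "fingers": 0},
    {"tx": -3, "ty": 12, "tz": 0, "ax": 0, "ay": 0, "az": 0, "fingers": 0},
    {"tx": -5, "ty": 18, "tz": 0, "ax": 0, "ay": 0, "az": 0, "fingers": 0},
    {"tx": -5, "ty": 23, "tz": 0, "ax": 0, "ay": 0, "az": 0, "fingers": 0},
    {"tx": -5, "ty": 23, "tz": 0, "ax": 0, "ay": 0, "az": 0, "fingers": 0},
  ],
)

```text
clock: 3.73
tcp_pos: [0.4555, -0.1045, 0.159]
orientation: [-179.5, 0.0, 89.9]
ft_force: [-0.2, -0.0, -0.1]
width: -0.0
```

Emit:
play_rows(
  steps=[
    {"tx": 0, "ty": -15, "tz": 0, "ax": 0, "ay": 0, "az": 0, "fingers": 0},
    {"tx": 0, "ty": -30, "tz": 5, "ax": 0, "ay": 0, "az": 0, "fingers": 0},
    {"tx": 0, "ty": -50, "tz": 35, "ax": 0, "ay": 0, "az": 0, "fingers": 0},
    {"tx": 10, "ty": -70, "tz": 70, "ax": 0, "ay": 0, "az": 0, "fingers": 0},
    {"tx": 20, "ty": -70, "tz": 100, "ax": 0, "ay": 0, "az": 0, "fingers": 0},
  ],
)

```text
clock: 4.15
tcp_pos: [0.4752, -0.1781, 0.2607]
orientation: [-179.5, 0.1, 89.7]
ft_force: [0.9, -0.6, -0.2]
width: -0.0
```

```bash
python3 step.py; ls pics
```

```text
4.15 [ 0.4752 -0.1781  0.2607] [ 0.9 -0.6 -0.2] -4.6701018681888284e-05 J [ 13.  18.   2. 106.  -1.  57.  16.]
pusher ang -116.0 0.1103
241 [ 0.4495009  -0.0872899   0.17494586] 56 [ 0.45048668 -0.08444339]
both.png
s0.9.png
s1.4.png
s1.9.png
s2.3.png
s2.8.png
s3.3.png
s4.2.png
scene0.png
side0.png
```

The handle is 3 mm short of its start, well within the 14 mm allowed. Before handing in I'll look at the final picture and difference it against the first one to check the bystanders.

```bash
python3 - <<'E'
import cv2,numpy as np
a=cv2.imread("pics/side0.png");b=cv2.imread("pics/s4.2.png")
m=(cv2.absdiff(a,b).max(-1)>40).astype(np.uint8)
k,l,st,_=cv2.connectedComponentsWithStats(m)
print([list(map(int,x)) for x in st[1:] if x[4]>15])
E
```

```text
[[0, 0, 3, 10, 18], [176, 0, 87, 169, 8487], [272, 0, 80, 109, 4364], [227, 48, 10, 7, 24], [258, 201, 9, 6, 17], [341, 208, 37, 24, 516], [345, 256, 143, 128, 5888], [23, 258, 9, 15, 31], [348, 277, 4, 8, 18], [27, 281, 12, 33, 226], [28, 316, 82, 68, 2529], [272, 362, 45, 22, 441]]
```

View pics/s4.2.png

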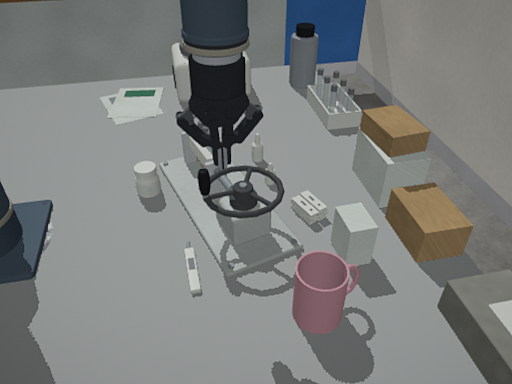

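The picture shows the handle back at (204,181) and every bystander where it was. The differences fall on the arm and its shadow, and the arm is well clear.

```bash
python3 -c "
from h import *
c=capture('side'); print(handle(c), abs(sensors.state()['joint_vel']).max()); print(r.hand_in())"
```

```text
(240, array([ 0.44986884, -0.08724829,  0.17505867]), 56, array([ 0.45077233, -0.08437376])) 6.7946629694199006
the job is handed in; nothing more can be done
None
```

I pushed the wheel one full turn clockwise by its handle with closed fingertips, then backed off, raised the tool and handed the job in at about 4.2 s. The hand-in reports no verdict.

- **Turn:** whenever the side camera could see the handle it was just ahead of the fingers, on through about 60°, −13° and −90°. Contact force was about 3–5 N throughout. I saw the rotor tilt early in the push.
- **Final position:** the handle stopped 3–4 mm from where it started, against the 14 mm allowed. Two readings taken after the fingers were clear agreed to within half a millimetre.
- **Surroundings:** by eye, every bystander is where it was. The differences from the first picture fall on the arm and what I took to be its shadow; I did not measure each object's position.
- **Clearance:** the tool finished about 70 mm above the handle's top. In the final picture it touches nothing.

**Check that was not clean:** just before hand-in one joint still read about 7°/s, so the arm was still settling from its last move. It was clear of everything, so I don't expect this to matter.

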